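# Third hand: hold a frame rail in the joint jig

## Robot

A 6-joint arm with a two-finger parallel gripper is mounted at the origin on the work surface. World frame = base frame: x ahead of the robot, y to its left, z up, the work surface at z = 0. Lengths are in m, angles in rad, forces in N, time in s.
With the tool pointing down it reaches from about 0.35 to 0.775 m from the base axis. Payload 7.3 kg.
Tool frame: the origin (TCP) lies at the centre of the arm's flange, where the gripper is bolted on; the fingertips stand 178 mm ahead of it and the grasp point (between the pads) lies 159 mm ahead of it (tip_extent is the distance from the TCP to the fingertips, in m); z points along the fingers, y is the line along which they close (so a half turn about z gives the same grasp; the last joint's range is limited). The gripper opens to 92 mm and grips with 3 to 60 N. Pads are 19 mm wide; open, the fingers measure 130 mm over their backs; the gripper's body (75 mm by 190 mm) begins 47 mm behind the grasp point.
Start: joints at [1.141, 0.342, 1.524, -0, 1.275, -0.146], TCP at [0.147, 0.504, 0.405] pointing down, gripper open.
Joint ranges: [-2.53, 2.53], [-0.77, 2.02], [0.04, 2.7], [-1, 4.14], [0.28, 2.66], [-3.11, 3.11]. Speed limits (rad/s): [2.57, 2.57, 3.14, 3.14, 3.14, 3.14].

## Interface

Orientations are given as [roll, pitch, yaw] about the fixed x, y, z axes, in that order (R = Rz(yaw) Ry(pitch) Rx(roll)).
In Python, from cell import * gives the robot as it stands.
- The arm moves only by the tool arm_command, never from a script. Its arguments are lists of equal length, an entry for each row: "xyz": the shift along the world's x, y, z in mm, a list of three; "spin": the turn about the world's z in degrees. In form: {"xyz": [[tx, ty, tz], ...], "spin": [spin, ...]}. A call has 1 to 20 rows; each row shifts and turns the commanded pose from where the row before left it; what a row does not reach is not made up. A row lasts 1/10 s, in which the tool goes at most 50 mm and 8.59 degrees, less where a joint would pass 70% of its speed; a pose out of reach is approached as far as the arm can. A call with a gripper value outside its range is refused whole. "jaw" is the opening, from -1 (shut) to 1 (fully open), set as the call begins (left out, the last holds). The fingers move at their own pace and stop on an object; "squeeze" is the grip in N (left out, the last holds). Time passes only in rows, so rows that do not move let the fingers close. It gives the time, the measured TCP pose, the force, the opening and the grip force at its end, in the units of the state.
- observe(): the state, without advancing time (a new reading comes with each control period).
- read_camera(name): name is "side" or "top" or "wrist"; returns a dict with "img" (384x512x3 uint8, red, green, blue), "depth" (384x512 float32, m along the optical axis (not along the pixel's ray), 0 where there is no reading), "fx", "fy", "cx", "cy" (pixels), "world_from_camera" (4x4, takes a point from camera to world coordinates). Camera axes: x right, y up, looking along -z (the intrinsics and any distortion apply to the point x, -y, -z); pixel columns grow to the right and rows downward; lengths in m; the calibration is good to about 2 mm. A picture is of the moment at which its call begins.
- hand_in(): hands the job in; it is judged then, once.
The state is a dict: "time": time; "qpos": joint angles; "qvel": joint speeds; "joint_efforts": joint torques, N m; "tool_pos": TCP position; "tool_rot": TCP orientation; "contact_force": force on the tool from outside, world axes, zero at the start; "torque": the same for the moment, N m; "opening": finger opening in m; "grip_force": force on a finger pad.
Only numpy, scipy, OpenCV 4.12 (cv2) and the standard library are available. Lean on these libraries where they do the work, as an engineer would, in place of code of your own. Each camera call takes 0.05 s, during which the arm holds its last target. There are 200 camera calls.

## Task

Take the longer of the two loose walnut rails, lay it flat in the joint jig between the guide cheeks, and with the gripper press its end squarely against the sprung cross-piece with a steady push of about 12 newtons, so that the steel pointer stands midway between the two brass marks. Hold it still there for a few seconds and finish while still holding and pressing it, for a colleague who will screw on the corner brackets. Never push the cross-piece in so hard that it nears its hard stop, and leave the short offcut, the glue bottle and the tape roll alone.

Things in the scene. Friction and masses are not known exactly. Their poses are not given: they have to be found in the camera images.
- rail: The long walnut rail, a loose bar 150 mm long (its x), 36 mm wide (y), 30 mm high (z), about 0.1 kg, both ends alike. Origin: centre of its underside. Starts lying flat on the bench, roughly along world y; it and the offcut may be in either place.
- offcut: Short offcut of the same walnut bar, 85 x 36 x 30 mm, same axes and origin. Not wanted: leave it.
- glue: Upright white glue bottle with a red cap, 60 mm diameter, 170 mm high. Origin: centre of its underside. Leave it.
- tape: Roll of paper tape lying flat, 96 mm outside diameter, 25 mm high. Origin: centre of its underside. Leave it.
- jig: The joint jig, fixed to the bench. Its x points in the direction to push (within 0.3 rad of world -y, to the robot's right), its z up. Origin at bench height, under the middle of the resting cross-piece's near face. Plywood bed 18 mm thick, x = -135 to +150 mm, y = -75 to +75 mm. It carries guide cheeks, the sprung cross-piece and a spring housing.
- seat (a point): Fixed point on top of the jig's bed (18 mm above the bench), mid channel, where the near face of the resting cross-piece stands; jig's axes. Before it two guide cheeks, 16 mm high and 18 mm wide, x = -40 to -4 mm from here, leave a channel 46 mm wide along the jig's x; its flared mouth reaches back to x = -53 mm.
- marks (a point): Fixed point on the housing's top, 52 mm above the bench, midway between two brass marks 8 mm apart (along the jig's x). 91 mm along the jig's x from its origin. The dark wooden housing stands from x = 75 to 130 mm, 100 mm wide.
- stile (a point): The walnut cross-piece (110 mm across the channel, 26 mm thick, 34 mm high, its top 53 mm above the bench) against which the rail's end is pressed. It is screwed to the sprung carriage and moves with it along the jig's x. This point: the middle of its near face, 33 mm above the bench; same axes as the jig.
- carriage (a joint): How far the cross-piece is pushed in, m: 0 at rest, grows along the jig's x, hard stop at 0.025. Spring without preload, 1000 N per m, so 0.012 is 12 N; springs back when let go. A steel pointer bar rides with it over the housing: 12 mm short of the marks' middle at rest, at the first mark at 0.008 (8 N), at the second at 0.016 (16 N).
There are look-alikes about, which are no part of the job. Leave any pink or turquoise look-alike of the rail alone.

How it is judged:
By the outcome, as a careful person would: the job done as asked, in the order asked, and still so for the second after the job is handed in, while the arm keeps its last pose, push and grip.
It also fails if it takes over 43 s, if anything falls off the work surface, if the arm or the gripper's body presses on something with over 40 N, if the wrist force passes 120 N, or if a joint passes its speed limit or range.

## Working session

There is one attempt and no reset: what is moved stays moved. The work goes in short steps, Python scripts to look and compute and a tool call to move; the robot and the scene stay as the last step left them, time stands still between calls to the robot, and variables do not carry over. Pictures are saved under pics/ and viewed, at most 10 in all, crops included, and the job is handed in when it is done.

Besides the shell and the picture viewer there is one more tool, called after "Call:" as name([rows], argument=value, ...), one row to a line, values as JSON. arm_command: Moves the arm, as the interface text tells. Its arguments: {"type":"object","properties":{"xyz":{"type":"array","items":{"type":"array","items":{"type":"number"}}},"spin":{"type":"array","items":{"type":"number"}},"jaw":{"type":"number"},"squeeze":{"type":"number"}},"required":["xyz","spin"]}

```bash
mkdir -p pics
cat > h.py <<'E'
from cell import *
import numpy as np, cv2
def pts(c):
    d=c["depth"]; v,u=np.mgrid[0:384,0:512]
    P=np.stack([(u-c["cx"])/c["fx"]*d,-(v-c["cy"])/c["fy"]*d,-d,np.ones_like(d)],-1)@np.array(c["world_from_camera"]).T
    P=P[...,:3]; P[d==0]=np.nan; return P
def save(c,n): cv2.imwrite("pics/"+n,c["img"][...,::-1])
E
python3 - <<'E'
from h import *
for n in("top","side"):
    c=read_camera(n); save(c,n+"1.png"); np.save(n+".npy",c,allow_pickle=True)
    print({k:c[k] for k in c if k not in("img","depth")})
print(observe())
E
```

```text
{'fx': 347.3779511135348, 'fy': 347.3779511135348, 'cx': 256.8054189175767, 'cy': 192.21207575727516, 'world_from_camera': array([[ 2.03654518e-01,  9.58636583e-01, -1.98848532e-01,
         3.69477041e-01],
       [-9.79042485e-01,  1.99576883e-01, -4.05571183e-02,
         1.17548697e-01],
       [ 8.06033105e-04,  2.02940802e-01,  9.79190677e-01,
         9.13125167e-01],
       [ 0.00000000e+00,  0.00000000e+00,  0.00000000e+00,
         1.00000000e+00]])}
{'fx': 437.2985491667378, 'fy': 437.2985491667378, 'cx': 257.49344003092057, 'cy': 194.46172581304572, 'world_from_camera': array([[ 0.88951365,  0.2468194 , -0.38450702,  0.10320362],
       [-0.45664426,  0.45161043, -0.76650117, -0.76098678],
       [-0.01553998,  0.85739618,  0.5144223 ,  0.66130121],
       [ 0.        ,  0.        ,  0.        ,  1.        ]])}
{'time': 0.1, 'qpos': array([ 1.14102230e+00,  3.42621559e-01,  1.52493283e+00, -2.24778837e-05,
        1.27540375e+00, -1.45974561e-01]), 'qvel': array([ 0.00150034, -0.00326929, -0.00191573,  0.00070221,  0.00024956,
        0.00113659]), 'joint_efforts': array([ 1.56231221e-03, -4.31994867e+01, -2.44697142e+01,  7.19687738e-02,
        5.25408180e-02, -5.65272126e-05]), 'tool_pos': array([0.14691668, 0.50388887, 0.40412668]), 'tool_rot': array([-3.14023857e+00, -1.77351792e-04,  2.85779963e+00]), 'contact_force': array([ 0.56455409, -0.3360913 , -0.08059701]), 'torque': array([ 0.03057703,  0.00804584, -0.01513393]), 'grip_force': 0.0, 'opening': 0.09184717090084235}
```

View pics/top1.png

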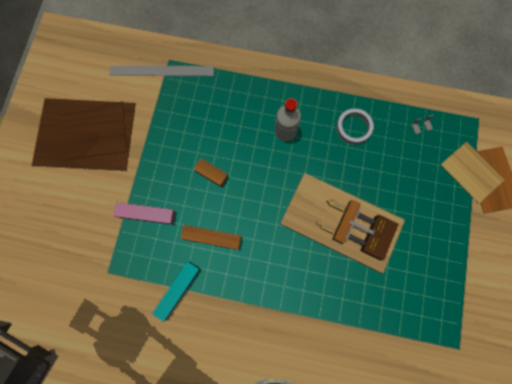

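View pics/side1.png

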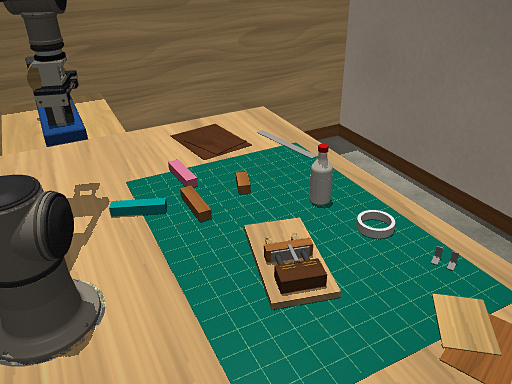

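Top view: there are two walnut bars, a long one at about (211,237) and a short one at (211,172). The look-alikes are pink at (144,213) and turquoise at (177,291). The jig is at about (345,222) with the stile at (347,222), the housing at (379,238) and the channel mouth to the left. The long walnut bar at (211,237) fits the rail; I'll confirm it by its measured length and a crop.

Run:
```python
from h import *
for n in ("top","side"):
    c=np.load(n+".npy",allow_pickle=True).item(); P=pts(c)
    hsv=cv2.cvtColor(c["img"],cv2.COLOR_RGB2HSV); H,S,V=[hsv[...,i].astype(int) for i in range(3)]
    if n=="top":
        for p in [(211,237),(211,172),(347,222),(379,238),(300,200),(395,255)]: print(p,hsv[p[1],p[0]],P[p[1],p[0]].round(3))
    reg=(P[...,0]>.15)&(P[...,0]<.75)&(abs(P[...,1])<.45)
    def rep(name,m,z,amin=60):
        k,l,st,_=cv2.connectedComponentsWithStats(m.astype(np.uint8),connectivity=4)
        for i in range(1,k):
            if st[i,4]<amin: continue
            v,u=np.where(l==i)
            r=np.array(c["world_from_camera"]); d=np.stack([(u-c["cx"])/c["fx"],-(v-c["cy"])/c["fy"],-np.ones(len(u))],1)@r[:3,:3].T
            X=r[:3,3]+d*((z-r[2,3])/d[:,2])[:,None]
            R=cv2.minAreaRect((X[:,:2]*1000).astype(np.float32)); b=cv2.boxPoints(R)
            e=max((b[1]-b[0],b[2]-b[1]),key=np.linalg.norm)
            print(n,name,st[i,4],"px",u.mean().round(),v.mean().round(),"c",np.round(R[0],1),"size",np.round(R[1],1),"long-axis deg",np.degrees(np.arctan2(e[1],e[0])).round(1),"zmed",np.median(P[v,u,2]).round(4))
    z=P[...,2]
    rep("walnut",reg&(H<16)&(S>140)&(z>.022)&(z<.036),.03)
    rep("stile/house",reg&(z>.044)&(z<.064),.0525)
    rep("bed",reg&(z>.01)&(z<.06)&(H<25),.018,500)
c=np.load("top.npy",allow_pickle=True).item()
a=cv2.resize(c["img"][150:270,100:260],None,fx=3.5,fy=3.5,interpolation=3);b=cv2.resize(c["img"][160:280,270:420],None,fx=3.5,fy=3.5,interpolation=3)
cv2.imwrite("pics/crop.png",cv2.resize(np.hstack([a,b]),None,fx=.72,fy=.72)[...,::-1])
```

```text
(211, 237) [ 14 179 131] [0.412 0.244 0.029]
(211, 172) [ 15 178 126] [0.578 0.283 0.029]
(347, 222) [ 15 186 133] [ 0.516 -0.082  0.053]
(379, 238) [ 13 177  72] [ 0.493 -0.165  0.052]
(300, 200) [ 18 126 148] [0.554 0.04  0.018]
(395, 255) [ 84 249  92] [ 0.465 -0.228  0.001]
top walnut 366 px 210.0 172.0 c [576.7 284.3] size [81.7 32.5] long-axis deg 70.5 zmed 0.0305
top walnut 720 px 211.0 237.0 c [411.8 245. ] size [ 32.2 145.1] long-axis deg -88.9 zmed 0.0304
top stile/house 1546 px 368.0 231.0 c [ 505.6 -131.3] size [130.8 110.8] long-axis deg 75.6 zmed 0.053
top bed 6220 px 343.0 223.0 c [520.3 -76.9] size [283.  149.6] long-axis deg 75.6 zmed 0.0199
top bed 815 px 211.0 237.0 c [412.6 247.2] size [ 35.5 151.1] long-axis deg -88.9 zmed 0.0303
side walnut 187 px 242.0 180.0 c [575.1 278.8] size [95.1 35.5] long-axis deg 70.7 zmed 0.03
side walnut 406 px 195.0 200.0 c [409.5 241.2] size [ 38.7 159.1] long-axis deg -88.8 zmed 0.0302
side walnut 220 px 303.0 287.0 c [ 490.  -195.3] size [ 17.2 103.3] long-axis deg -14.9 zmed 0.0286
side stile/house 125 px 319.0 188.0 c [722.7 101.4] size [48.3 62. ] long-axis deg -52.9 zmed 0.0536
side stile/house 1541 px 296.0 262.0 c [ 503.6 -136.1] size [139.6 111.4] long-axis deg 75.3 zmed 0.0526
side bed 516 px 195.0 202.0 c [413.3 249.9] size [ 45.1 182.7] long-axis deg -89.2 zmed 0.0297
side bed 5101 px 289.0 262.0 c [518.1 -80.7] size [292.3 151.4] long-axis deg 75.7 zmed 0.0199
```

View pics/crop.png

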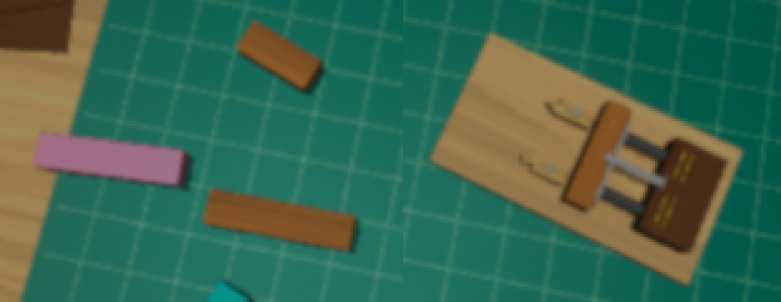

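The crop confirms it: the long walnut bar (about 151 × 36 mm, centre (0.411, 0.244)) is the rail, and the short one (82 mm) is the offcut. The jig origin is about (0.522, -0.069), pushing direction -104.4°. I'm moving above a grasp point 20 mm behind the rail's centre.

Call:
arm_command([
  [13.2, -12, -7],
  [13.2, -12, -7],
  [13.2, -12, -7],
  [13.2, -12, -7],
  [13.2, -12, -7],
  [13.2, -12, -7],
  [13.2, -12, -7],
  [13.2, -12, -7],
  [13.2, -12, -7],
  [13.2, -12, -7],
  [13.2, -12, -7],
  [13.2, -12, -7],
  [13.2, -12, -7],
  [13.2, -12, -7],
  [13.2, -12, -7],
  [13.2, -12, -7],
  [13.2, -12, -7],
  [13.2, -12, -7],
  [13.2, -12, -7],
  [13.2, -12, -7],
], spin=[-3.63, -3.63, -3.63, -3.63, -3.63, -3.63, -3.63, -3.63, -3.63, -3.63, -3.63, -3.63, -3.63, -3.63, -3.63, -3.63, -3.63, -3.63, -3.63, -3.63], jaw=0.35)

```text
time: 2.1
tool_pos: [0.4114, 0.2634, 0.2642]
tool_rot: [-3.141, 0.0, 1.588]
contact_force: [0.2, -0.6, 0.3]
opening: 0.062
grip_force: 0.0
```

Run:
```python
from h import *
o=observe(); print(o["time"],o["tool_pos"],np.degrees(o["tool_rot"]),o["opening"],o["contact_force"])
c=read_camera("wrist"); save(c,"w1.png"); P=pts(c); z=P[...,2]
hsv=cv2.cvtColor(c["img"],cv2.COLOR_RGB2HSV)
m=(z>.022)&(z<.037)&(hsv[...,0]<18)&(hsv[...,1]>120)&(P[...,0]<.5)
Q=P[m][:,:2]*1000; R=cv2.minAreaRect(Q.astype(np.float32)); print(m.sum(),R,np.median(z[m]))
m=(z>.02)&(z<.04)&(hsv[...,0]>75)&(hsv[...,0]<100)&(P[...,0]<.5)
if m.any(): print("turq",np.nanpercentile(P[m],[2,98],axis=0))
```

```text
2.1 [0.41137511 0.26343008 0.2641735 ] [-1.79967360e+02  1.45668421e-02  9.09869278e+01] 0.06196693459017064 [ 0.20519671 -0.59497144  0.2698435 ]
6333 ((411.7800598144531, 246.66220092773438), (35.52825927734375, 149.41064453125), 0.972135603427887) 0.02945992894760452
turq [[0.22315914 0.2650379  0.02203593]
 [0.33649183 0.33071604 0.03085431]]
```

View pics/w1.png

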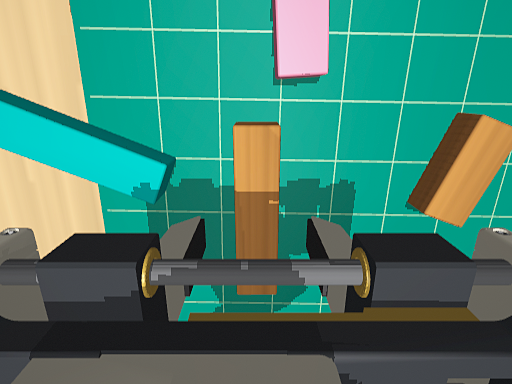

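The wrist view shows the rail (columns 233–280, rows 122–295) centred between the fingers, with turquoise and pink clear of them. It measures 149.4 × 35.5 mm, so it is the rail. Descending and gripping.

Call:
arm_command([
  [0.4, 3, -10],
  [0, 0, -12],
  [0, 0, -14],
  [0, 0, -14],
  [0, 0, -12],
  [0, 0, -10],
  [0, 0, -6],
  [0, 0, -4],
  [0, 0, 0],
], spin=[0, 0, 0, 0, 0, 0, 0, 0, 0])

```text
time: 3.05
tool_pos: [0.4113, 0.2671, 0.1824]
tool_rot: [-3.141, 0.0, 1.591]
contact_force: [0.3, 0.2, -0.5]
opening: 0.062
grip_force: 0.0
```

Call:
arm_command([
  [0, 0, 0],
  [0, 0, 0],
  [0, 0, 0],
  [0, 0, 0],
  [0, 0, 0],
  [0, 0, 0],
  [0, 0, 0],
  [0, 0, 0],
], spin=[0, 0, 0, 0, 0, 0, 0, 0], jaw=-1, squeeze=45)

```text
time: 3.85
tool_pos: [0.4115, 0.267, 0.183]
tool_rot: [3.141, -0.0, 1.591]
contact_force: [0.3, -0.5, 5.5]
opening: 0.0358
grip_force: 45.0
```

Call:
arm_command([
  [0, 0, 6],
  [0, 0, 12],
  [0, 0, 17],
  [0, 0, 17],
  [0, 0, 12],
  [0, 0, 6],
], spin=[0, 0, 0, 0, 0, 0])

```text
time: 4.45
tool_pos: [0.4115, 0.2671, 0.2542]
tool_rot: [3.14, -0.001, 1.591]
contact_force: [0.0, -0.0, -0.5]
opening: 0.0356
grip_force: 45.0
```

Call:
arm_command([
  [4, -7, 0],
  [8, -13, 0],
  [9, -15, 0],
  [9, -15, 0],
  [9, -15, 0],
  [9, -15, 0],
  [9, -15, 0],
  [9, -15, 0],
  [9, -15, 0],
  [9, -15, 0],
  [9, -15, 0],
  [9, -15, 0],
  [9, -15, 0],
  [9, -15, 0],
  [9, -14, 0],
  [6, -10, 0],
  [3, -5, 0],
  [0, 0, 0],
], spin=[-0.6, -1, -1, -1, -1, -1, -1, -1, -1, -1, -1, -1, -1, -1, -1, -1, 0, 0])

```text
time: 6.25
tool_pos: [0.5497, 0.0374, 0.2526]
tool_rot: [3.142, -0.0, 1.318]
contact_force: [-0.1, 0.3, -1.1]
opening: 0.0357
grip_force: 45.0
```

Run:
```python
from h import *
o=observe(); print(o["time"],o["tool_pos"],np.degrees(o["tool_rot"]),o["opening"],o["contact_force"])
c=read_camera("wrist"); save(c,"w2.png"); np.save("w2.npy",c,allow_pickle=True)
c=read_camera("top"); save(c,"t2.png"); np.save("t2.npy",c,allow_pickle=True)
```

```text
6.25 [0.54965262 0.03743535 0.25264073] [ 1.79996341e+02 -2.47708944e-04  7.54995800e+01] 0.035686278301192045 [-0.08282569  0.29586791 -1.05286142]
```

View pics/w2.png

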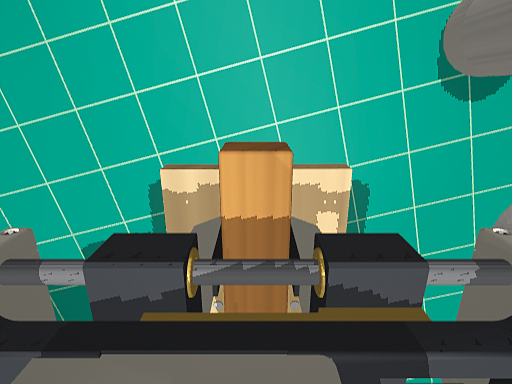

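View pics/t2.png

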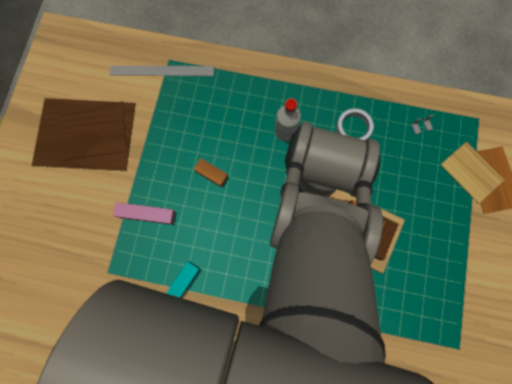

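The wrist view looks back along the rail. The bed's rear corners are at columns 161 and 352 (mid 256.5) and the rail spans columns 220–293 (mid 256.5), so it is centred and square. The top view is blocked by the arm. Quick numeric check, plus a look with the side camera.

Run:
```python
from h import *
c=np.load("w2.npy",allow_pickle=True).item(); P=pts(c)*1000; z=P[...,2]
a=np.radians(-104.4); ex=np.array([np.cos(a),np.sin(a)]); ey=np.array([-ex[1],ex[0]])
J=P[...,:2]-np.array([522,-69]); X=J@ex; Y=J@ey
m=(z>12)&(z<24)&(np.arange(384)[:,None]<225)
print("bed",m.sum(),np.nanpercentile(X[m],[1,50]),np.nanpercentile(Y[m],[1,99]))
b=P[m][:,:2]
m=(z>85)&(z<110)&(np.arange(384)[:,None]<225); r=cv2.minAreaRect(P[m][:,:2].astype(np.float32))
print("rail",m.sum(),np.median(z[m]),np.nanpercentile(X[m],[1,50]),np.nanpercentile(Y[m],[2,98]),r)
c=read_camera("side"); cv2.imwrite("pics/s2.png",cv2.resize(c["img"][190:330,200:400],None,fx=3,fy=3)[...,::-1])
```

```text
bed 7269 [-242.91013359 -116.12335654] [-73.06398053 153.91816251]
rail 5769 99.03737988710643 [-164.07748008 -147.04634817] [-16.71146471  17.6663812 ] ((557.8756103515625, 68.13169860839844), (45.05838394165039, 66.68343353271484), 75.49651336669922)
```

View pics/s2.png

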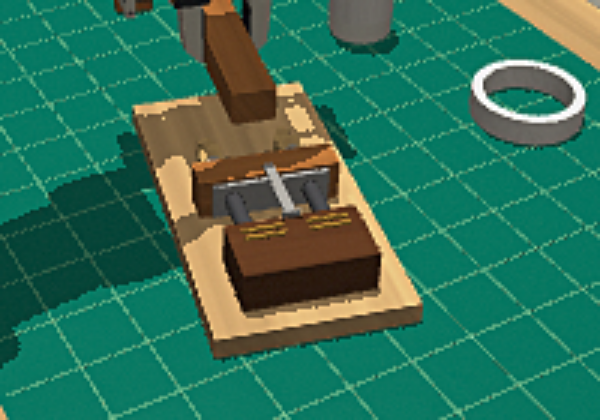

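The rail's rear end is at jig x ≈ -164, so its front is at about -15, and its lateral centre is 0.5 mm off. The side view shows it above the channel, aligned. Lowering it in.

Call:
arm_command([
  [0, 0, -6],
  [0, 0, -10],
  [0, 0, -10],
  [0, 0, -8],
  [0, 0, -6],
  [0, 0, -4],
  [0, 0, -3],
  [0, 0, -1.5],
  [0, 0, 0],
  [0, 0, 0],
], spin=[0, 0, 0, 0, 0, 0, 0, 0, 0, 0])

```text
time: 7.4
tool_pos: [0.5495, 0.038, 0.2045]
tool_rot: [3.141, -0.0, 1.318]
contact_force: [-0.4, -0.7, -2.0]
opening: 0.0357
grip_force: 45.0
```

Call:
arm_command([
  [0, 0, -1],
  [0, 0, -0.5],
  [0, 0, 0],
  [0, 0, 0],
], spin=[0, 0, 0, 0])

```text
time: 7.8
tool_pos: [0.5494, 0.038, 0.2028]
tool_rot: [3.141, -0.0, 1.318]
contact_force: [0.1, 0.4, -1.1]
opening: 0.0358
grip_force: 45.0
```

Call:
arm_command([
  [0, 0, -0.6],
  [0, 0, -0.6],
  [0, 0, 0],
  [0, 0, 0],
], spin=[0, 0, 0, 0])

```text
time: 8.2
tool_pos: [0.5494, 0.038, 0.2015]
tool_rot: [-3.142, 0.0, 1.318]
contact_force: [-0.2, 0.4, -0.7]
opening: 0.0354
grip_force: 45.0
```

Call:
arm_command([
  [0, 0, -0.4],
  [0, 0, 0],
  [0, 0, 0],
], spin=[0, 0, 0])

```text
time: 8.5
tool_pos: [0.5494, 0.038, 0.2011]
tool_rot: [3.142, 0.0, 1.318]
contact_force: [-0.2, 1.1, -0.9]
opening: 0.036
grip_force: 45.0
```

Call:
arm_command([
  [0, 0, -0.4],
  [0, 0, 0],
  [0, 0, 0],
], spin=[0, 0, 0])

```text
time: 8.8
tool_pos: [0.5494, 0.038, 0.201]
tool_rot: [3.141, -0.0, 1.318]
contact_force: [-1.6, 0.0, 3.4]
opening: 0.0358
grip_force: 45.0
```

Call:
arm_command([
  [0, 0, -0.4],
  [0, 0, 0],
  [0, 0, 0],
], spin=[0, 0, 0])

```text
time: 9.1
tool_pos: [0.5493, 0.038, 0.201]
tool_rot: [3.141, -0.0, 1.318]
contact_force: [-3.7, -0.2, 7.9]
opening: 0.0359
grip_force: 45.0
```

On the bed. Easing the downward load, then advancing towards the stile.

Call:
arm_command([
  [0, 0, 0.5],
  [-0.5, -1.9, 0],
  [-0.5, -1.9, 0],
  [-0.5, -1.9, 0],
  [-0.5, -2, 0],
  [-0.5, -1.9, 0],
  [-0.5, -2, 0],
  [0, 0, 0],
  [0, 0, 0],
], spin=[0, 0, 0, 0, 0, 0, 0, 0, 0])

```text
time: 10.0
tool_pos: [0.5465, 0.0262, 0.201]
tool_rot: [3.141, 0.0, 1.318]
contact_force: [0.8, 0.9, 5.6]
opening: 0.036
grip_force: 45.0
```

Call:
arm_command([
  [-0.4, -1.5, 0],
  [-0.4, -1.5, 0],
  [-0.4, -1.5, 0],
  [-0.4, -1.5, 0],
  [0, 0, 0],
  [0, 0, 0],
], spin=[0, 0, 0, 0, 0, 0])

```text
time: 10.6
tool_pos: [0.5449, 0.0206, 0.201]
tool_rot: [3.141, -0.0, 1.319]
contact_force: [1.7, 4.1, 4.1]
opening: 0.0353
grip_force: 45.0
```

Call:
arm_command([
  [-0.3, -1.2, 0.1],
  [-0.3, -1.2, 0.1],
  [-0.3, -1.2, 0],
  [-0.3, -1.1, 0],
  [-0.3, -1.1, 0],
  [0, 0, 0],
  [0, 0, 0],
  [0, 0, 0],
], spin=[0, 0, 0, 0, 0, 0, 0, 0])

```text
time: 11.4
tool_pos: [0.5435, 0.0154, 0.201]
tool_rot: [3.141, -0.001, 1.319]
contact_force: [2.4, 8.3, 2.8]
opening: 0.0355
grip_force: 45.0
```

Run:
```python
from h import *
c=read_camera("side"); np.save("s3.npy",c,allow_pickle=True); cv2.imwrite("pics/s3.png",cv2.resize(c["img"][205:305,225:345],None,fx=6,fy=6,interpolation=3)[...,::-1])
F=[]
for i in range(3): read_camera("wrist"); F.append(observe()["contact_force"])
print(np.mean(F,0),F)
```

```text
[2.20461024 8.45339548 3.35486086] [array([1.97328643, 8.75355154, 3.56380911]), array([2.57904638, 8.02835101, 3.27161299]), array([2.06149791, 8.57828389, 3.22916048])]
```

View pics/s3.png

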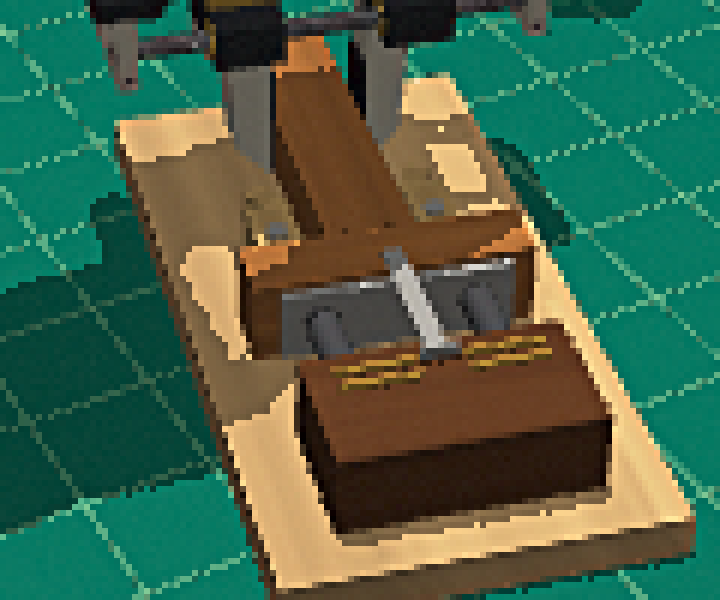

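The side crop shows the rail square against the stile and the pointer tip (430,352) about at the first mark, with a push of about 8.7 N. About 4 mm more.

Call:
arm_command([
  [-0.2, -1, 0.1],
  [-0.3, -1, 0],
  [-0.2, -1, 0],
  [-0.2, -0.7, 0],
  [0, 0, 0],
  [0, 0, 0],
  [0, 0, 0],
  [0, 0, 0],
], spin=[0, 0, 0, 0, 0, 0, 0, 0])

```text
time: 12.4
tool_pos: [0.5427, 0.0121, 0.2011]
tool_rot: [3.141, -0.002, 1.319]
contact_force: [3.2, 11.7, 1.6]
opening: 0.0359
grip_force: 45.0
```

Run:
```python
from h import *
c=read_camera("side"); np.save("s4.npy",c,allow_pickle=True); cv2.imwrite("pics/s4.png",cv2.resize(c["img"][235:285,260:340],None,fx=9,fy=9,interpolation=3)[...,::-1])
F=[]
for i in range(5): read_camera("wrist"); F.append(observe()["contact_force"])
F=np.mean(F,0); print(F, "push",F[:2]@[.2487,.9686], observe()["tool_pos"])
# stile far/near top edges in jig x by ray onto z=.053, rest vs now, along lines y=+-45mm
r=np.array(c["world_from_camera"]); ex=np.array([-.2487,-.9686]); ey=np.array([.9686,-.2487])
def prof(img,y,z,xs):
    p=np.c_[np.array([522,-69])+xs[:,None]*ex+y*ey,np.full(len(xs),z)]/1000
    q=(p-r[:3,3])@r[:3,:3]
    u=c["cx"]-c["fx"]*q[:,0]/q[:,2]; v=c["cy"]+c["fy"]*q[:,1]/q[:,2]
    return cv2.remap(img.astype(np.float32),u[None].astype(np.float32),v[None].astype(np.float32),1)[0]
S=[np.load(n,allow_pickle=True).item()["img"] for n in("side.npy","s3.npy","s4.npy")]
xs=np.arange(60,115,1.)
for y in(-4,-2,0,2,4): 
    for im in S: print(y,"ptr",prof(im,y,58,xs).mean(-1).astype(int).tolist()[::2])
for y in (-25,25): print("marks",y,prof(S[2],y,52,xs)[:,0].astype(int).tolist()[::2])
```

```text
[ 3.81142495 11.56627249  1.88494428] push 12.15099291617398 [0.54266925 0.01210862 0.20105792]
-4 ptr [109, 101, 115, 107, 93, 97, 111, 101, 121, 107, 62, 52, 52, 54, 58, 57, 57, 58, 59, 59, 59, 59, 58, 57, 57, 58, 60, 61]
-4 ptr [125, 116, 131, 121, 107, 112, 123, 106, 95, 114, 116, 123, 144, 106, 59, 62, 56, 59, 69, 69, 69, 67, 65, 65, 66, 68, 69, 68]
-4 ptr [123, 114, 130, 121, 106, 111, 123, 107, 98, 113, 114, 92, 92, 118, 136, 103, 70, 58, 40, 39, 63, 69, 66, 65, 66, 68, 69, 69]
-2 ptr [166, 166, 163, 157, 167, 166, 156, 158, 154, 130, 74, 46, 41, 49, 58, 58, 58, 59, 60, 59, 60, 59, 58, 58, 57, 59, 60, 61]
-2 ptr [186, 187, 183, 176, 187, 188, 176, 177, 187, 181, 170, 186, 194, 128, 54, 56, 53, 43, 48, 69, 69, 67, 67, 66, 66, 68, 68, 68]
-2 ptr [184, 187, 183, 176, 188, 188, 176, 178, 188, 182, 172, 186, 192, 185, 181, 101, 53, 51, 39, 40, 64, 69, 68, 66, 66, 68, 69, 69]
0 ptr [160, 160, 161, 161, 158, 161, 163, 164, 153, 130, 81, 50, 43, 45, 57, 57, 57, 59, 60, 61, 60, 59, 58, 57, 57, 58, 60, 60]
0 ptr [179, 179, 180, 181, 180, 181, 182, 182, 181, 182, 184, 185, 188, 136, 63, 
[... 556 characters left out ...]
68, 67, 67, 66, 68, 70, 68]
4 ptr [111, 123, 133, 120, 118, 134, 140, 130, 132, 114, 85, 58, 39, 19, 42, 57, 56, 57, 58, 59, 60, 59, 57, 56, 58, 60, 61, 60]
4 ptr [125, 137, 148, 135, 133, 152, 153, 134, 134, 121, 126, 148, 133, 125, 86, 56, 41, 48, 70, 68, 67, 66, 65, 64, 66, 68, 68, 68]
4 ptr [124, 135, 148, 135, 133, 137, 127, 128, 135, 114, 114, 138, 126, 104, 113, 117, 74, 59, 61, 68, 68, 67, 67, 66, 67, 68, 67, 68]
marks -25 [69, 70, 72, 71, 70, 69, 67, 62, 75, 98, 133, 163, 116, 89, 102, 154, 173, 90, 85, 105, 105, 106, 107, 106, 105, 104, 105, 106]
marks 25 [82, 80, 80, 82, 80, 79, 77, 83, 103, 103, 94, 145, 167, 104, 117, 183, 144, 88, 97, 101, 98, 101, 105, 106, 105, 105, 105, 105]
```

View pics/s4.png

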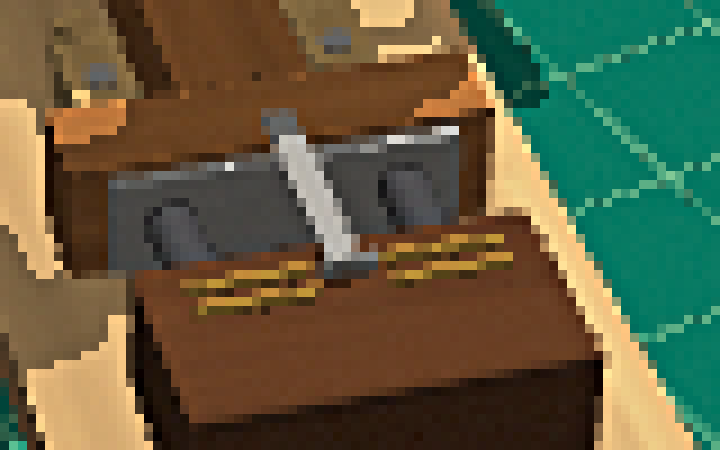

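The pointer tip is between the marks. Its image shift from rest is about 10.7 mm, kinematics give 11.6 mm, and the push is 12.2 N including bed friction. A touch more, then hold.

Call:
arm_command([
  [-0.15, -0.5, 0],
  [-0.15, -0.5, 0],
  [0, 0, 0],
  [0, 0, 0],
  [0, 0, 0],
  [0, 0, 0],
  [0, 0, 0],
  [0, 0, 0],
  [0, 0, 0],
  [0, 0, 0],
], spin=[0, 0, 0, 0, 0, 0, 0, 0, 0, 0])

```text
time: 13.7
tool_pos: [0.5424, 0.0113, 0.2011]
tool_rot: [3.141, -0.002, 1.319]
contact_force: [4.3, 12.5, 1.0]
opening: 0.0358
grip_force: 45.0
```

Run:
```python
from h import *
c=read_camera("side"); r=np.array(c["world_from_camera"]); ex=np.array([-.2487,-.9686]); ey=np.array([.9686,-.2487])
xs=np.arange(70,105,.25)
def edge(img,y):
    p=np.c_[np.array([522,-69])+xs[:,None]*ex+y*ey,np.full(len(xs),56)]/1000; q=(p-r[:3,3])@r[:3,:3]
    u=c["cx"]-c["fx"]*q[:,0]/q[:,2]; v=c["cy"]+c["fy"]*q[:,1]/q[:,2]
    g=cv2.remap(img.astype(np.float32),u[None].astype(np.float32),v[None].astype(np.float32),1)[0].mean(-1)
    return xs[np.argmax(g<(g[:8].mean()+55)/2)]
for n in("side.npy","s3.npy","s4.npy",None):
    im=c["img"] if n is None else np.load(n,allow_pickle=True).item()["img"]
    e=[edge(im,y) for y in(-3,-2,-1,0,1)]; print(n,e,np.mean(e))
F=[]
for i in range(8): read_camera("wrist"); F.append(observe()["contact_force"])
F=np.mean(F,0); o=observe(); print(o["time"],F,"push",F[:2]@[.2487,.9686],o["tool_pos"],"front x",(o["tool_pos"][:2]*1000-[522,-69])@ex+95.3)
```

```text
side.npy [np.float64(77.0), np.float64(76.75), np.float64(76.75), np.float64(76.75), np.float64(76.5)] 76.75
s3.npy [np.float64(84.5), np.float64(84.25), np.float64(84.25), np.float64(84.25), np.float64(84.25)] 84.3
s4.npy [np.float64(88.25), np.float64(87.75), np.float64(87.5), np.float64(87.5), np.float64(87.5)] 87.7
None [np.float64(90.0), np.float64(88.5), np.float64(88.0), np.float64(87.75), np.float64(88.0)] 88.45
14.15 [ 3.87757017 12.48306339  1.86996166] push 13.055446897390745 [0.54241945 0.0112626  0.20105277] front x 12.4793277969994
```

The three measures agree at about 12 mm (image 11.7, kinematic 12.5, force 13.1 N including friction). Holding still.

Call:
arm_command([
  [0, 0, 0],
  [0, 0, 0],
  [0, 0, 0],
  [0, 0, 0],
  [0, 0, 0],
  [0, 0, 0],
  [0, 0, 0],
  [0, 0, 0],
  [0, 0, 0],
  [0, 0, 0],
  [0, 0, 0],
  [0, 0, 0],
  [0, 0, 0],
  [0, 0, 0],
  [0, 0, 0],
  [0, 0, 0],
  [0, 0, 0],
  [0, 0, 0],
  [0, 0, 0],
  [0, 0, 0],
], spin=[0, 0, 0, 0, 0, 0, 0, 0, 0, 0, 0, 0, 0, 0, 0, 0, 0, 0, 0, 0])

```text
time: 16.15
tool_pos: [0.5424, 0.0113, 0.201]
tool_rot: [3.141, -0.002, 1.319]
contact_force: [3.9, 11.5, 1.3]
opening: 0.036
grip_force: 45.0
```

Call:
arm_command([
  [0, 0, 0],
  [0, 0, 0],
  [0, 0, 0],
  [0, 0, 0],
  [0, 0, 0],
  [0, 0, 0],
  [0, 0, 0],
  [0, 0, 0],
  [0, 0, 0],
  [0, 0, 0],
  [0, 0, 0],
  [0, 0, 0],
  [0, 0, 0],
  [0, 0, 0],
  [0, 0, 0],
  [0, 0, 0],
  [0, 0, 0],
  [0, 0, 0],
  [0, 0, 0],
  [0, 0, 0],
], spin=[0, 0, 0, 0, 0, 0, 0, 0, 0, 0, 0, 0, 0, 0, 0, 0, 0, 0, 0, 0])

```text
time: 18.15
tool_pos: [0.5424, 0.0113, 0.2011]
tool_rot: [3.141, -0.002, 1.319]
contact_force: [3.9, 12.3, 2.2]
opening: 0.0356
grip_force: 45.0
```

Run:
```python
from h import *
c=read_camera("side"); cv2.imwrite("pics/s5.png",cv2.resize(c["img"][205:305,225:345],None,fx=6,fy=6,interpolation=3)[...,::-1])
```

```text
(no output)
```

View pics/s5.png

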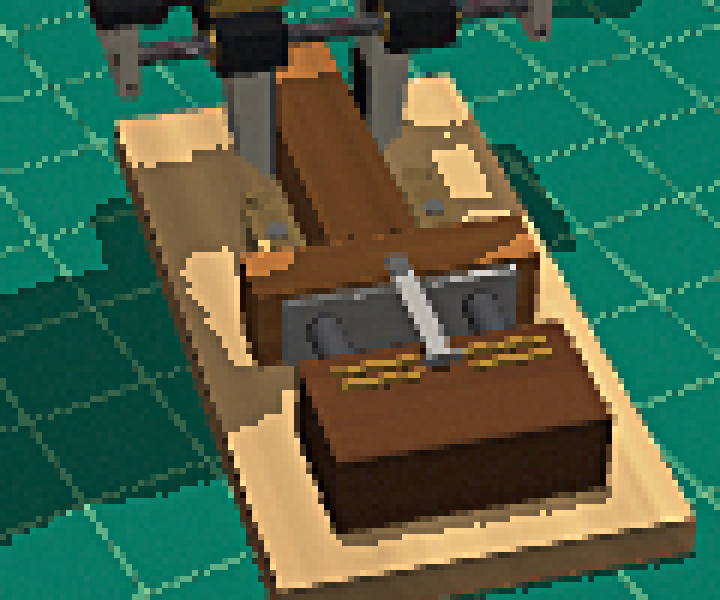

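The side crop shows the rail flat and square against the stile, with the pointer tip (440,358) between the two brass marks. Held steady for over 4 s.

```bash
python3 -c "
from cell import *
print(hand_in())"
```

```text
the job is handed in; nothing more can be done
None
```

The long walnut rail lies flat in the jig, gripped and pressed squarely against the cross-piece with about 12 N (pushed in about 12 mm), the pointer stands between the brass marks, it was held still for over 4 s, and the job was handed in at about 18 s with no verdict returned.

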